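# Rest the telescoping scraper and hold it out to its second stop

## Task

Lay the telescoping scraper in the white sloped bench rest, its yellow body down in the trough and its bare steel neck in the slot of the raised end, and let go of it. Then squeeze the red button on the black collar, pull the collar straight out past the first stop to the second stop (fully extended), and finish while still holding it there, with the yellow body still lying in the rest. Do not disturb the bowl, the jar or the can.

Things in the scene. Friction and masses are not known exactly. Their poses are not given: they have to be found in the camera images.
- scraper: Loose telescoping pan scraper, 0.36 kg. Origin: centre of the underside of its yellow body, a bar 130 long (x -65 to 65), 28 wide, 30 high. x points along the tool to collar and blade, z up. From its front runs a steel rod, diameter 11, axis 16 above the underside. Closed: bare neck x 65 to 92, black collar 92 to 128, stem, blue blade 140 to 186, 60 wide. Balance point x = 20 to 35.
- collar (a point): Centre of the black sliding collar, 36 long, 28 wide, 28 high; closed, at (110, 0, 16) in the scraper's frame, moving along +x as it extends. The red button (22 long, 16 high) stands 5 out of its +y side. Gripping the collar across its width, a finger on the button and one on the opposite face, squeezes the button in.
- scraper_button (a joint): Travel of the red button into the collar, m: 0 out, 0.0045 fully in; the lock is released beyond about 0.003. Spring: 4 N to start, 6.5 N fully in. Springs out when let go.
- scraper_ext (a joint): Extension of rod, collar and blade, m: 0 closed and locked, 0.09 second stop (end). Slides while the button is kept in; if the button comes out on the way it catches at the first stop (about 0.045) till squeezed again. A return spring pulls back with 3 N (closed) to 5 N; let go, it slides back and locks there. A red band on the rod comes out in the last 30 mm.
- rest_trough: White sloped trough, fixed. Origin: centre of its floor, 62 above the bench; x up the slope (18 degrees), z square to the floor. Inside 146 long, 34 wide. Middle: only a rail 20 wide, open at both sides for fingers; cheeks 16 high, 4 thick only at |x| 45 to 79. Lower lip 12 high. Seated: the frame of scraper agrees with this one (free to slide 8 either way along x, 3 along y).
- slot (a point): Middle of the slot in the trough's raised end wall, at (76, 0, 16) in the trough's frame. Wall 26 high above the floor, 6 thick; slot 18 wide, open at the top. The steel neck goes down into it: yellow body on the lower side, collar outside. The wall stops the body when the collar is pulled up the slope.
- rest: Base of the bench rest, fixed: dark steel plate 170 x 75 x 8 on the bench with two legs under the trough. Origin: centre of its underside; x axis level, towards the raised end.
- bowl: Bystander: steel bowl, 110 across, 50 high, loose. Origin: centre of its underside.
- salt_jar: Bystander: white jar with red cap, 56 across, 85 high, loose. Origin: centre of its underside.
- spice_can: Bystander: can with green band, 60 across, 90 high, loose. Origin: centre of its underside.
Things that resemble listed ones, but are neither listed nor needed, are in the scene too. What is shaped like the rest but blue or purple is not meant.

How it is judged:
By the outcome, as a careful person would: the job done as asked, in the order asked, and still so for the second after the job is handed in, while the arm keeps its last pose, push and grip.
It also fails if it takes over 48 s, if anything falls off the work surface, if the arm or the gripper's body presses on something with over 40 N, if the wrist force passes 120 N, or if a joint passes its speed limit or range.

## Robot

A 6-joint arm with a two-finger parallel gripper is mounted at the origin on the work surface. World frame = base frame: x ahead of the robot, y to its left, z up, the work surface at z = 0. Lengths are in m, angles in rad, forces in N, time in s.
With the tool pointing down it reaches from about 0.35 to 0.775 m from the base axis. Payload 5.5 kg.
Tool frame: the origin (TCP) lies between the finger pads; the fingertips stand 22 mm ahead of it and the grasp point (between the pads) lies 3 mm ahead of it (env.finger_overhang is the distance from the TCP to the fingertips, in m); y points along the fingers, x is the direction in which the jaws open and shut, and the axes are right-handed (so a half turn about y gives the same grasp; the last joint's range is limited). The gripper opens to 85 mm and grips with 20 to 120 N. Pads are 22 mm wide; open, the fingers measure 114 mm over their backs; the gripper's body (76 mm by 85 mm) begins 54 mm behind the grasp point. The pads swing forward as they close: fully open they stand 13 mm farther back than shut.
Start: joints at [-1.404, 0.313, 0.046, 1.304, 0, 1.431], TCP at [0.174, -0.548, 0.253] pointing down, gripper open.
Joint ranges: [-2.76, 2.76], [-0.86, 1.69], [-1.03, 1.26], [-2.2, 2.34], [-1.47, 1.5], [-3.14, 3.14]. Speed limits (rad/s): [2.57, 2.57, 3.14, 3.14, 3.14, 3.14].

## Interface

Orientations are given as a unit quaternion [w, x, y, z].
In Python, from workcell import monitor, cams, job, env gives the robot as it stands.
- The arm moves only by the tool drive_tool, never from a script. Its argument "plan" is text: rows parted by semicolons, each of 7 numbers parted by spaces: the opening, from -1 (shut) to 1 (fully open), then the shift along the tool's x, y, z in mm, then the turn, a rotation vector about the tool's x, y, z in degrees. In form: gripper x y z rx ry rz; .... A call has 1 to 8 rows; each row shifts and turns the pose as measured when the row begins, along the tool's axes as they then stand; what a row does not reach is not made up. A row lasts 1/8 s, in which the tool goes at most 62.5 mm and 10.7 degrees, less where a joint would pass 70% of its speed; a pose out of reach is approached as far as the arm can. A call is refused whole if a number of a shift passes 62.5 or a number of a turn 10.7, either way. A call with a gripper value outside its range is refused whole. The fingers move at their own pace and stop on an object; "grip_force" is the grip in N (left out, the last holds). Time passes only in rows, so rows that do not move let the fingers close. It gives the time, the measured TCP pose, the force and the opening at its end, in the units of the state.
- monitor.get_state(): the state, without advancing time (a new reading comes with each control period).
- cams.read_camera(name): name is "side" or "top" or "wrist"; returns (picture, depth): 420x560x3 uint8, red, green, blue; 420x560 float32, m along the optical axis (not along the pixel's ray), 0 where there is no reading.
- cams.calibration(name): a dict with "fx", "fy", "cx", "cy" (pixels), "D" ([k1, k2, p1, p2, k3] as OpenCV has them; the pictures are not rectified), "R" (3x3) and "t" (3): a world point X has camera coordinates R X + t. Camera axes: x right, y down, z forward; pixel columns grow to the right and rows downward; lengths in m; the calibration is good to about 2 mm. A picture is of the moment at which its call begins: read the wrist's pose just before it. calibration takes no time and is no camera call; for the wrist camera it gives the pose at the moment of the call.
- job.hand_in(): hands the job in, once; it reports no verdict.
The state is a dict: "clock": time; "joint_pos": joint angles; "qvel": joint speeds; "tau": joint torques, N m; "tcp_pos": TCP position; "orientation": TCP orientation; "wrist_force": force on the tool from outside, world axes, zero at the start; "ft_torque": the same for the moment, N m; "finger_gap": finger opening in m.
Only numpy, scipy, OpenCV 4.12 (cv2) and the standard library are available. Lean on these libraries where they do the work, as an engineer would, in place of code of your own. Each camera call takes 0.05 s, during which the arm holds its last target.

## Working session

There is one attempt and no reset: what is moved stays moved. The work goes in short steps, Python scripts to look and compute and a tool call to move; the robot and the scene stay as the last step left them, time stands still between calls to the robot, and variables do not carry over. Pictures are saved under pics/ and viewed, and the job is handed in when it is done.

Besides the shell and the picture viewer there is one more tool, called in YAML: its name, and indented under it one key for each argument. drive_tool: Moves the arm, as the interface text tells. Its arguments: {"type":"object","properties":{"plan":{"type":"string"},"grip_force":{"type":"number"}},"required":["plan"]}

```bash
mkdir -p pics; ls; cat > h.py <<'E'
import numpy as np, cv2
from workcell import monitor, cams, job, env
def grab(n,tag):
    c=cams.calibration(n); p,d=cams.read_camera(n)
    cv2.imwrite(f'pics/{tag}.png',p[:,:,::-1]); np.savez(f'{tag}.npz',p=p,d=d,**{k:np.array(v) for k,v in c.items()})
def load(tag): return dict(np.load(f'{tag}.npz'))
def ray(c,uv):
    K=np.array([[c['fx'],0,c['cx']],[0,c['fy'],c['cy']],[0,0,1]],float)
    q=cv2.undistortPoints(np.array(uv,float).reshape(-1,1,2),K,np.array(c['D'],float)).reshape(-1,2)
    d=np.c_[q,np.ones(len(q))]@c['R']; o=-c['R'].T@c['t']; return o,d
def onz(c,uv,z):
    o,d=ray(c,uv); return o+d*((z-o[2])/d[:,2])[:,None]
def pts(c,uv):
    uv=np.array(uv).reshape(-1,2); o,d=ray(c,uv); z=c['d'][uv[:,1].astype(int),uv[:,0].astype(int)]; return o+d*z[:,None]
E
python3 - <<'E'
from h import *
for n in('top','side','wrist'): grab(n,n+'0')
print(monitor.get_state())
E
```

```text
pics
{'clock': 0.15, 'joint_pos': array([-1.40360896e+00,  3.13832008e-01,  4.52407380e-02,  1.30359678e+00,
       -3.51985248e-05,  1.43121720e+00]), 'qvel': array([-0.00058422, -0.00404603,  0.00309277,  0.00026358,  0.0012285 ,
       -0.00038635]), 'tau': array([ 2.28248588e-03, -4.81066382e+01,  2.98814607e+01,  1.40415388e-02,
       -3.80774554e-05, -1.83355326e-06]), 'tcp_pos': array([ 0.17357089, -0.54780816,  0.25261168]), 'orientation': array([ 0.57085522, -0.57018687,  0.41809992, -0.41737717]), 'wrist_force': array([0.25279785, 0.60762163, 1.06303597]), 'ft_torque': array([-0.0419477 ,  0.00717438, -0.02047128]), 'finger_gap': 0.08531728626830516}
```

View pics/top0.png

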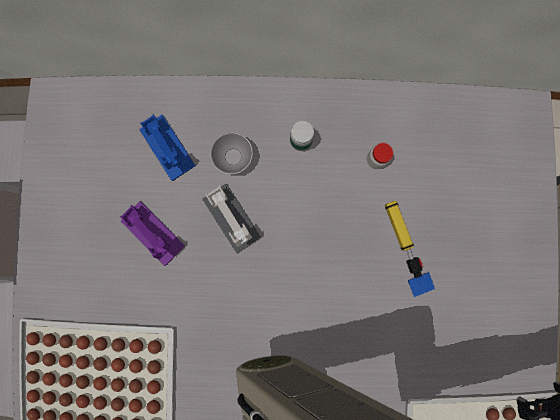

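View pics/side0.png

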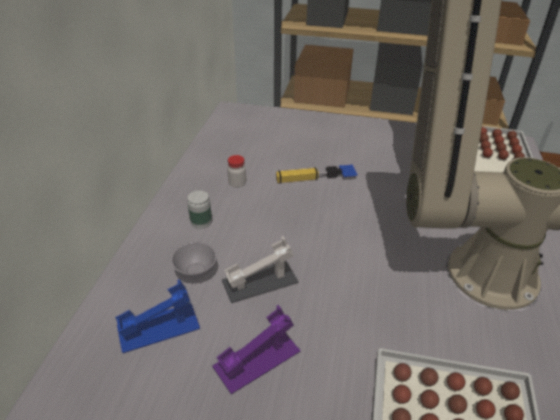

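View pics/wrist0.png

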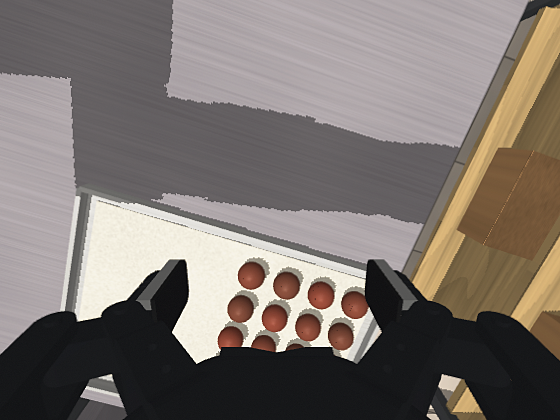

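```bash
python3 - <<'E'
from h import *
t=load('top0');s=load('side0')
a=cv2.resize(t['p'][180:260,190:280],None,fx=4.4,fy=4.4,interpolation=cv2.INTER_CUBIC)
b=cv2.resize(t['p'][195:305,370:450],None,fx=4.4,fy=4.4,interpolation=cv2.INTER_CUBIC)
im=np.zeros((500,800,3),np.uint8);im[:a.shape[0],:a.shape[1]]=a;im[:b.shape[0],400:400+b.shape[1]]=b
cv2.imwrite('pics/crop0.png',im[:,:,::-1])
a=cv2.resize(s['p'][150:310,215:365],None,fx=3.7,fy=3.7,interpolation=cv2.INTER_CUBIC)
cv2.imwrite('pics/crop1.png',a[:,:,::-1])
for n in (t,s): print(-n['R'].T@n['t'], n['R'][2], n['fx'])
for n,p in (('rest',(232,215)),('bowl',(232,155)),('can',(301,130)),('jar',(382,153)),('yel',(399,225)),('col',(414,265)),('blade',(421,285)),('bench',(300,250))):
  print(n,pts(t,[p]).round(3))
E
```

```text
[0.46666937 0.01379194 1.19166763] [ 0.08835457 -0.00241348 -0.99608616] 459.07013666179586
[0.36688935 0.86067146 0.83306614] [ 0.16528583 -0.74605465 -0.645045  ] 458.422390192798
rest [[0.559 0.14  0.066]]
bowl [[0.723 0.153 0.004]]
can [[ 0.771 -0.025  0.091]]
jar [[ 0.72  -0.227  0.087]]
yel [[ 0.547 -0.284  0.029]]
col [[ 0.445 -0.323  0.03 ]]
blade [[ 0.394 -0.346  0.019]]
bench [[ 0.478 -0.032  0.001]]
```

View pics/crop0.png

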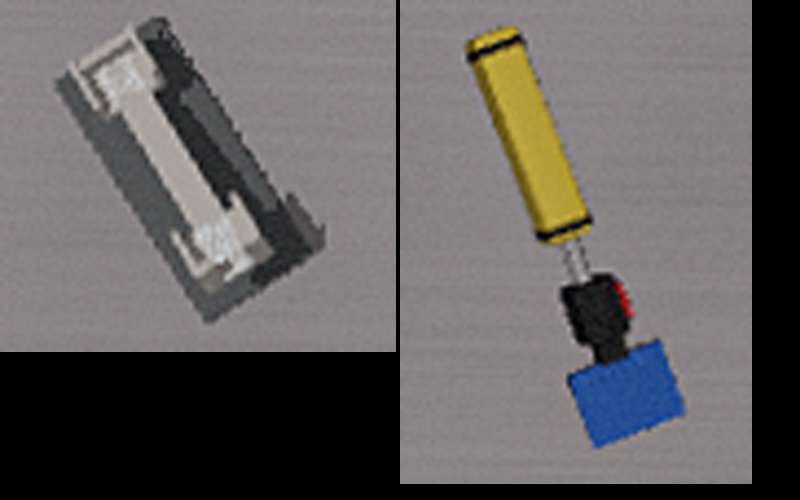

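View pics/crop1.png

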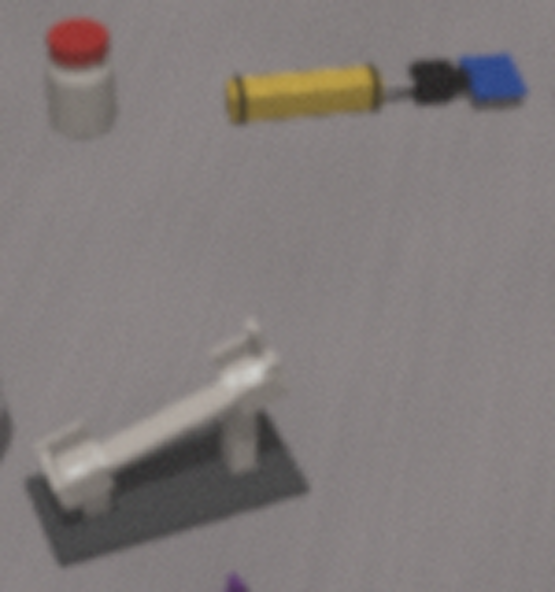

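```bash
python3 - <<'E'
from h import *
t=load('top0')
hsv=cv2.cvtColor(t['p'],cv2.COLOR_RGB2HSV)
v,u=np.mgrid[0:420,0:560]
P=pts(t,np.c_[u.ravel(),v.ravel()]).reshape(420,560,3)
def box(a,b,c,d): m=np.zeros((420,560),bool);m[b:d,a:c]=1;return m
def rect(m,z,name):
    uv=np.c_[u[m],v[m]]; X=onz(t,uv,z)[:,:2]
    r=cv2.minAreaRect((X*1000).astype(np.float32)); print(name,m.sum(),np.round(r[0],1),np.round(r[1],1),round(r[2],1), 'mean',(X.mean(0)*1000).round(1))
H,S,V=hsv[...,0],hsv[...,1],hsv[...,2]
sb=box(370,195,450,305)
y=sb&(H>18)&(H<38)&(S>110); rect(y,.030,'yellow'); print(np.median(P[y],0))
bl=sb&(H>100)&(H<130)&(S>120); rect(bl,.02,'blue'); print(np.median(P[bl],0))
rb=box(190,175,280,260)
w=rb&(P[...,2]>.03); print('white z range',P[w][:,2].min(),P[w][:,2].max())
Q=P[w]; rect2=cv2.minAreaRect((Q[:,:2]*1000).astype(np.float32)); print(rect2)
# rail axis
pl=rb&(P[...,2]<.014)&(P[...,2]>.005); r=cv2.minAreaRect((P[pl][:,:2]*1000).astype(np.float32)); print('plate',r)
fl=w
c=Q.mean(0);U,s,Vt=np.linalg.svd(Q-c,full_matrices=False);print(c,Vt,s)
for n,b,z in(('bowl',(205,125,262,180),.03),('can',(285,115,320,155),.06),('jar',(365,138,400,172),.06)):
    m=box(*b)&(P[...,2]>z); r=cv2.minEnclosingCircle((P[m][:,:2]*1000).astype(np.float32));print(n,r)
E
```

```text
yellow 592 [ 525.7 -290.5] [171.6  32.8] 21.8 mean [ 545.6 -282.6]
[ 0.54631894 -0.28326464  0.02943697]
blue 416 [ 486.7 -309. ] [241.4  59. ] 21.9 mean [ 402.6 -342.5]
[ 0.39631067 -0.34373095  0.01934653]
white z range 0.03485504593136746 1.1916676269396624
((528.698486328125, 121.45945739746094), (239.4405059814453, 66.54244995117188), 44.52195358276367)
plate ((559.6015625, 141.12823486328125), (219.20359802246094, 233.53916931152344), 1.5394035577774048)
[0.55197554 0.14328209 0.11292861] [[ 0.09687912  0.13094059 -0.98664533]
 [ 0.83009059  0.53631838  0.15268333]
 [ 0.54914847 -0.83379683 -0.0567345 ]] [6.530021   1.36894469 0.3045358 ]
bowl ((615.2687377929688, 97.99480438232422), 170.79786682128906)
can ((630.6214599609375, -11.560114860534668), 165.90069580078125)
jar ((602.9259033203125, -118.1457748413086), 189.66664123535156)
```

```bash
cat >> h.py <<'E'
v,u=np.mgrid[0:420,0:560]
def cloud(t):
    P=pts(t,np.c_[u.ravel(),v.ravel()]).reshape(420,560,3); P[t['d']<=0]=-9; return P
def box(a,b,c,d): m=np.zeros((420,560),bool);m[b:d,a:c]=1;return m
def big(m):
    n,l,s,_=cv2.connectedComponentsWithStats(m.astype(np.uint8),connectivity=4); return l==1+np.argmax(s[1:,4])
def rect(t,m,z,name):
    X=onz(t,np.c_[u[m],v[m]],z)[:,:2]
    r=cv2.minAreaRect((X*1000).astype(np.float32)); print(name,m.sum(),np.round(r[0],1),np.round(r[1],1),round(r[2],1),'mean',(X.mean(0)*1000).round(1)); return r
E
python3 - <<'E'
from h import *
t=load('top0'); P=cloud(t)
H,S,V=cv2.split(cv2.cvtColor(t['p'],cv2.COLOR_RGB2HSV))
sb=box(370,195,450,305)
rect(t,big(sb&(H>18)&(H<38)&(S>110)),.030,'yellow')
rect(t,big(sb&(H>100)&(H<130)&(S>120)),.019,'blue')
rb=box(190,175,280,260)
w=big(rb&(P[...,2]>.03)&(P[...,2]<.15)); Q=P[w]; print(Q[:,2].min(),Q[:,2].max())
c=Q.mean(0);U,s,Vt=np.linalg.svd(Q-c,full_matrices=False);print(w.sum(),c,Vt)
print(cv2.minAreaRect((Q[:,:2]*1000).astype(np.float32)))
pl=big(rb&(P[...,2]<.016)&(P[...,2]>.004)); print('plate',pl.sum(),np.median(P[pl][:,2]),cv2.minAreaRect((P[pl|w][:,:2]*1000).astype(np.float32)),cv2.minAreaRect((P[pl][:,:2]*1000).astype(np.float32)))
for n,b,z in(('bowl',(205,125,262,180),.03),('can',(285,115,320,155),.06),('jar',(365,138,400,172),.06)):
    m=big(box(*b)&(P[...,2]>z)&(P[...,2]<.12)); r=cv2.minEnclosingCircle((P[m][:,:2]*1000).astype(np.float32));print(n,r)
d=np.zeros((420,560,3),np.uint8); d[w]=255; d[pl]=(0,255,0)
cv2.imwrite('pics/m.png',cv2.resize(d[175:265,185:285],None,fx=5,fy=5))
np.set_printoptions(linewidth=200)
E
```

```text
yellow 534 [ 544.2 -283.1] [110.8  32.8] 21.8 mean [ 544.2 -283.1]
blue 394 [ 395.8 -345.8] [45.7 59.1] 21.8 mean [ 395.6 -345.6]
0.03485504593136746 0.11470312034040564
788 [0.55565626 0.14886923 0.06638404] [[-0.7803057  -0.53650609  0.32137865]
 [ 0.56545018 -0.82477296 -0.00395708]
 [-0.26718742 -0.17863588 -0.9469425 ]]
((556.7972412109375, 149.52334594726562), (156.59915161132812, 42.26863098144531), 34.563079833984375)
plate 1106 0.008281129802297338 ((554.57421875, 148.22976684570312), (171.77923583984375, 78.07782745361328), 34.68842697143555) ((554.57421875, 148.22976684570312), (171.77923583984375, 78.07782745361328), 34.68842697143555)
bowl ((718.2261962890625, 151.2549285888672), 55.51985549926758)
can ((766.7783813476562, -28.155981063842773), 29.960664749145508)
jar ((724.0823364257812, -229.42242431640625), 26.055978775024414)
```

View pics/m.png

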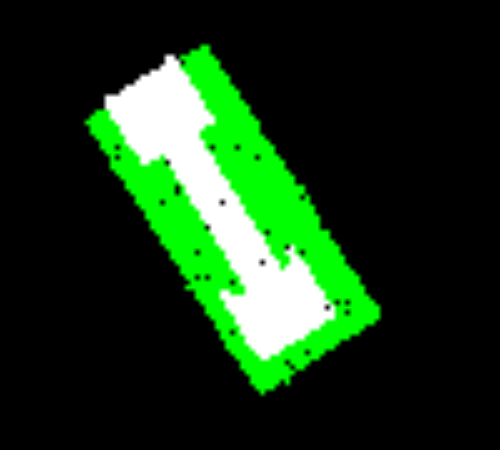

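```bash
cat >> h.py <<'E'
from scipy.spatial.transform import Rotation as Ro
def pose():
    s=monitor.get_state(); q=s['orientation']; return s,np.array(s['tcp_pos'])*1000,Ro.from_quat([q[1],q[2],q[3],q[0]])
def frame(ang,pitch_axis=None,pitch=0):
    a=np.radians(ang); x=np.array([np.cos(a),np.sin(a),0]); y=np.array([0,0,-1.]); R=Ro.from_matrix(np.c_[x,y,np.cross(x,y)])
    return R
def go(p,R):
    s,p0,R0=pose(); d=R0.inv().apply(np.array(p)-p0); w=np.degrees((R0.inv()*R).as_rotvec())
    print('t',round(s['clock'],2),'tcp',p0.round(1),'F',np.array(s['wrist_force']).round(1),'gap',round(s['finger_gap']*1000,1)); print('shift',d.round(1),'turn',w.round(2))
    for n in (1,2,4,6,8):
        # tool-frame step along straight world line while turning: rows approx
        if np.abs(d).max()/n<60 and np.abs(w).max()/n<10.5:
            st=[]
            for k in range(n):
                Rk=R0*Ro.from_rotvec(np.radians(w*k/n)); st.append(np.r_[Rk.inv().apply(R0.apply(d))/n,w/n].round(1))
            print(n); [print('  ',*x) for x in st]; break
E
python3 - <<'E'
from h import *
print(env.finger_overhang)
go([522,-294,160],frame(-68))
E
```

```text
0.022
t 0.15 tcp [ 173.6 -547.8  252.6] F [0.3 0.6 1.1] gap 85.3
shift [-136.6   92.9  408.8] turn [-0.01 -4.42 -0.08]
8
   -17.1 11.6 51.1 -0.0 -0.6 -0.0
   -16.6 11.6 51.3 -0.0 -0.6 -0.0
   -16.1 11.6 51.4 -0.0 -0.6 -0.0
   -15.6 11.6 51.6 -0.0 -0.6 -0.0
   -15.1 11.6 51.7 -0.0 -0.6 -0.0
   -14.6 11.6 51.9 -0.0 -0.6 -0.0
   -14.1 11.6 52.0 -0.0 -0.6 -0.0
   -13.6 11.6 52.1 -0.0 -0.6 -0.0
```

drive_tool:
  plan: "1 -17 11 51 0 -0.6 0;1 -17 11 51 0 -0.6 0;1 -16 11 51 0 -0.6 0;1 -16 11 51 0 -0.6 0;1 -15 11 52 0 -0.6 0;1 -15 11 52 0 -0.6 0;1 -14 11 52 0 -0.6 0;1 -14 11 52 0 -0.6 0"
  grip_force: 40

```text
clock: 1.15
tcp_pos: [0.5271, -0.2887, 0.1603]
orientation: [-0.586, 0.586, -0.396, 0.395]
wrist_force: [0.1, 0.0, -0.1]
finger_gap: 0.0855
```

```bash
python3 - <<'E'
from h import *
go([522,-294,160],frame(-68))
grab('wrist','w1')
E
```

```text
t 1.15 tcp [ 527.1 -288.7  160.3] F [ 0.1  0.  -0.1] gap 85.5
shift [ 3.   0.3 -6.7] turn [ 0.04 -0.02 -0.03]
1
   3.0 0.3 -6.7 0.0 -0.0 -0.0
```

View pics/w1.png

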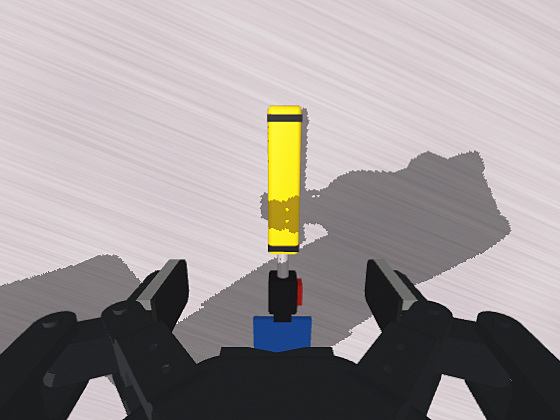

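```bash
python3 - <<'E'
from h import *
t=load('w1')
H,S,V=cv2.split(cv2.cvtColor(t['p'],cv2.COLOR_RGB2HSV))
m=box(255,95,315,262)&(H>18)&(H<38)&(S>110)
m=cv2.morphologyEx(m.astype(np.uint8),cv2.MORPH_CLOSE,np.ones((15,3),np.uint8))>0
r=rect(t,big(m),.030,'yellow')
P=cloud(t);print(np.median(P[m],0))
mb=big(box(240,310,325,355)&(H>100)&(H<130)&(S>120)); rect(t,mb,.019,'blue')
E
```

```text
yellow 4770 [ 549.7 -286. ] [127.8  27.3] 21.5 mean [ 553.2 -284.3]
[ 0.55511795 -0.28364275  0.03117386]
blue 1841 [ 401.5 -344.8] [42.8 59.6] 22.0 mean [ 402.  -344.1]
```

```bash
python3 - <<'E'
from h import *
go([524.7,-295,25],frame(-68.3))
E
```

```text
t 1.2 tcp [ 531.2 -284.1  158.6] F [ 3.7  1.  -0.5] gap 85.1
shift [  8.1 133.5 -10.5] turn [-0.14  0.61 -0.19]
4
   2.0 33.4 -2.6 -0.0 0.2 -0.0
   2.0 33.4 -2.6 -0.0 0.2 -0.0
   2.0 33.4 -2.6 -0.0 0.2 -0.0
   2.0 33.4 -2.5 -0.0 0.2 -0.0
```

drive_tool:
  plan: "1 3 30 -4 0 0.3 0;1 3 30 -4 0 0.3 0;1 2 30 -2 0 0 0;1 0 20 0 0 0 0;1 0 5 0 0 0 0;1 0 0 0 0 0 0"

```text
clock: 1.95
tcp_pos: [0.526, -0.2921, 0.0387]
orientation: [0.588, -0.585, 0.397, -0.394]
wrist_force: [0.3, -0.7, -0.1]
finger_gap: 0.0853
```

```bash
python3 - <<'E'
from h import *
go([524.7,-295,25],frame(-68.3))
E
```

```text
t 1.95 tcp [ 526.  -292.1   38.7] F [ 0.3 -0.7 -0.1] gap 85.3
shift [ 2.3 13.6 -2.3] turn [-0.06  0.36 -0.33]
1
   2.3 13.6 -2.3 -0.1 0.4 -0.3
```

Last bit down, then close.

drive_tool:
  plan: "1 2 9 -2 0 0.3 -0.3;1 0 4 0 0 0 0;1 0 1 0 0 0 0;-1 0 0 0 0 0 0;-1 0 0 0 0 0 0;-1 0 0 0 0 0 0;-1 0 0 0 0 0 0"
  grip_force: 50

```text
clock: 2.82
tcp_pos: [0.5265, -0.2961, 0.0269]
orientation: [0.586, -0.585, 0.395, -0.399]
wrist_force: [-0.0, -0.4, 0.5]
finger_gap: 0.027
```

```bash
python3 - <<'E'
from h import *
go([524.7,-295,25],frame(-68.3))
E
```

```text
t 2.83 tcp [ 526.5 -296.1   26.9] F [-0.  -0.4  0.5] gap 27.0
shift [-1.7  1.9 -1.3] turn [-0.22  0.05  0.24]
1
   -1.7 1.9 -1.3 -0.2 0.0 0.2
```

drive_tool:
  plan: "-1 0 -15 0 0 0 0;-1 0 -30 0 0 0 0;-1 0 -40 0 0 0 0;-1 0 -40 0 0 0 0;-1 0 -40 0 0 0 0;-1 0 -15 0 0 0 0;-1 0 0 0 0 0 0"

```text
clock: 3.7
tcp_pos: [0.5235, -0.2941, 0.2144]
orientation: [0.586, -0.585, 0.397, -0.397]
wrist_force: [0.0, 0.1, -4.5]
finger_gap: 0.027
```

```bash
python3 - <<'E'
from h import *
go([524.7,-295,180],frame(-68.3))
for n in('wrist','side'): grab(n,n+'2')
a=load('wrist2');b=load('side2')
cv2.imwrite('pics/c2.png',np.hstack([a['p'][:,80:480],b['p'][60:480,180:580]] if 0 else [cv2.resize(a['p'],(400,300)),cv2.resize(b['p'][80:260,180:420],(400,300))])[:,:,::-1])
E
```

```text
t 3.7 tcp [ 523.5 -294.1  214.4] F [ 0.   0.1 -4.5] gap 27.0
shift [ 1.3 34.4  0.7] turn [-0.06  0.05 -0.01]
1
   1.3 34.4 0.7 -0.1 0.1 -0.0
```

View pics/c2.png

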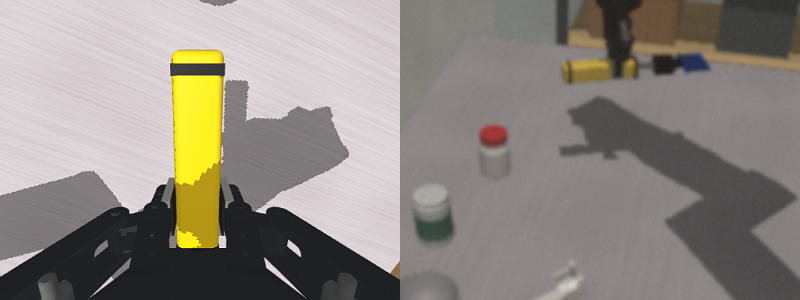

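```bash
python3 - <<'E'
from h import *
t=load('wrist2');P=cloud(t)
s,p,R=pose(); print(p,s['wrist_force'],s['ft_torque'])
H,S,V=cv2.split(cv2.cvtColor(t['p'],cv2.COLOR_RGB2HSV))
m=big((H>18)&(H<38)&(S>110)&box(200,50,350,365)&(P[...,2]>0))
m0=(H>18)&(H<38)&(S>110)&(P[...,2]>0.1)
Q=R.inv().apply(P[m0]*1000-p)
print(m0.sum(),np.percentile(Q,[0.5,2,50,98,99.5],axis=0).round(1))
for a,b in((10,40),(40,60),(60,85),(85,100)):
    k=(Q[:,2]>a)&(Q[:,2]<b); print(a,k.sum(),np.median(Q[k],0).round(1),np.percentile(Q[k][:,0],[3,97]).round(1))
E
```

```text
[ 522.9296928  -293.66631677  212.47730259] [-0.11570177 -0.30796949 -3.45525253] [ 0.01452998 -0.0566973   0.02656406]
16966 [[-13.5  -7.7 -29.3]
 [-13.   -7.4 -26.8]
 [  0.1  -6.1  37.1]
 [ 13.2  -3.4  87.6]
 [ 13.8  -2.6  89. ]]
10 4312 [ 0.1 -6.1 25.6] [-12.6  13. ]
40 3402 [ 0.1 -6.1 50.3] [-12.6  12.9]
60 3742 [ 0.1 -6.1 70.1] [-12.6  12.8]
85 891 [ 0.1 -5.6 87.1] [-12.   12.2]
```

```bash
python3 - <<'E'
from h import *
s0=load('side0');P=cloud(s0)
rb=box(215,225,305,310)
H,S,V=cv2.split(cv2.cvtColor(s0['p'],cv2.COLOR_RGB2HSV))
w=big(rb&(P[...,2]>.03)&(P[...,2]<.15)); a=(P[w]*1000)
pl=big(rb&(P[...,2]<.016)&(P[...,2]>.004)); b=P[pl]*1000
print(w.sum(),pl.sum(),np.median(b[:,2]),cv2.minAreaRect(b[:,:2].astype(np.float32)),cv2.minAreaRect(a[:,:2].astype(np.float32)))
t=load('top0');Pt=cloud(t);wt=big(box(190,175,280,260)&(Pt[...,2]>.03)&(Pt[...,2]<.15)); A=Pt[wt]*1000
th=np.radians(34.6); e=np.array([-np.cos(th),-np.sin(th)]); n=np.array([-e[1],e[0]])  # n = trough y
for nm,Q in(('top',A),('side',a)):
    X=Q[:,:2]-np.array([555.5,148.8]); lx=X@e; ly=X@n; lz=Q[:,2]-62
    c,s=np.cos(np.radians(18)),np.sin(np.radians(18))
    tx=lx*c+lz*s; tz=-lx*s+lz*c
    print(nm,'tx',np.percentile(tx,[1,99]).round(1),'ty',np.percentile(ly,[1,99]).round(1))
    k=(abs(tx)<35)&(abs(tz)<6); print(' rail z',np.median(tz[k]).round(1),'slope',np.polyfit(tx[k],tz[k],1).round(3),'ty',np.percentile(ly[k],[2,50,98]).round(1))
    for lo,hi in((-79,-73),(45,72),(-72,-45),(73,80)):
        k=(tx>lo)&(tx<hi)&(tz>4); print(lo,k.sum(),'ty of raised',np.percentile(ly[k],[3,50,97]).round(1),'tz max',np.percentile(tz[k],95).round(1),'tx',np.percentile(tx[k],[3,97]).round(1))
        k=(tx>lo)&(tx<hi)&(tz>10)
        print('   neg/pos side ty', np.median(ly[k&(ly<0)]).round(1),np.median(ly[k&(ly>0)]).round(1))
E
```

```text
1011 1272 6.701957084712107 ((558.7777709960938, 151.789306640625), (169.72413635253906, 78.39373016357422), 34.83305358886719) ((560.7643432617188, 152.98690795898438), (156.30812072753906, 46.33774185180664), 33.794742584228516)
top tx [-78.   79.6] ty [-20.3  21.1]
 rail z 0.7 slope [0.001 0.655] ty [-9.4  0.2 10.1]
-79 48 ty of raised [-17.5   0.6  20.1] tz max 17.0 tx [-78.3 -73.2]
   neg/pos side ty -9.9 12.8
45 45 ty of raised [-20.6  -6.2  21.1] tz max 21.0 tx [45.6 71.1]
   neg/pos side ty -18.8 19.5
-72 46 ty of raised [-20.6 -12.1  21.1] tz max 19.3 tx [-71.6 -45.8]
   neg/pos side ty -19.2 19.4
73 58 ty of raised [-20.3  -9.3  20.6] tz max 28.0 tx [73.4 79.7]
   neg/pos side ty -14.9 15.7
side tx [-82.2  73.5] ty [-21.7  21. ]
 rail z -1.0 slope [-0.009 -0.957] ty [-10.1  -1.3  11. ]
-79 33 ty of raised [-21.5  -2.2  19.6] tz max 16.9 tx [-78.8 -73.4]
   neg/pos side ty -18.4 18.2
45 129 ty of raised [-21.8 -10.7  20.8] tz max 25.5 tx [46.7 71.4]
   neg/pos side ty -18.8 17.6
-72 97 ty of raised [-21.5 -16.7  21.3] tz max 17.3 tx [-71.  -50.1]
   neg/pos side ty -19.9 19.1
73 17 ty of raised [-20.6 -11.4  19.3] tz max 26.9 tx [73.1 74.5]
   neg/pos side ty -18.0 12.1
```

```bash
cat >> h.py <<'E'
O=np.array([558,150.5,62.]); TH=np.radians(34.7); PH=np.radians(18)
xt=np.array([-np.cos(TH)*np.cos(PH),-np.sin(TH)*np.cos(PH),np.sin(PH)]); yt=np.cross([0,0,1],xt); yt/=np.linalg.norm(yt); zt=np.cross(xt,yt)
RT=Ro.from_matrix(np.c_[yt,-zt,-xt])
def T(x,y,z): return O+x*xt+y*yt+z*zt
def loc(p): d=np.array(p)-O; return np.array([d@xt,d@yt,d@zt])
E
python3 - <<'E'
from h import *
print(T(25,0,100))
go(T(25,0,100),RT)
E
```

```text
[563.85801186 154.55627972 164.83107649]
t 3.8 tcp [ 522.9 -293.7  212.5] F [-0.1 -0.3 -3.5] gap 26.9
shift [-401.    48.5  204.1] turn [-17.92 -12.82  -2.17]
8
   -50.1 6.1 25.5 -2.2 -1.6 -0.3
   -49.4 4.8 27.1 -2.2 -1.6 -0.3
   -48.7 3.5 28.7 -2.2 -1.6 -0.3
   -47.8 2.1 30.1 -2.2 -1.6 -0.3
   -47.0 0.7 31.5 -2.2 -1.6 -0.3
   -46.1 -0.8 32.8 -2.2 -1.6 -0.3
   -45.2 -2.3 34.0 -2.2 -1.6 -0.3
   -44.2 -3.9 35.1 -2.2 -1.6 -0.3
```

drive_tool:
  plan: "-1 -30 0 15 -1.5 -1 0;-1 -45 1 25 -2 -1.6 -0.3;-1 -49 1 29 -2.2 -1.6 -0.3;-1 -48 1 30 -2.2 -1.6 -0.3;-1 -47 0 31 -2.2 -1.6 -0.3;-1 -46 -1 32 -2.2 -1.6 -0.3;-1 -40 -2 26 -2 -1.6 -0.3;-1 -20 -2 12 -1 -1 0"

```text
clock: 4.8
tcp_pos: [0.5513, 0.0954, 0.1766]
orientation: [-0.529, 0.704, -0.382, 0.28]
wrist_force: [0.8, -0.9, -3.2]
finger_gap: 0.0273
```

```bash
python3 - <<'E'
from h import *
go(T(25,0,100),RT)
E
```

```text
t 4.8 tcp [551.3  95.4 176.6] F [ 0.8 -0.9 -3.2] gap 27.3
shift [-42.3  -0.5  44.7] turn [-1.59 -1.08 -0.93]
1
   -42.3 -0.5 44.7 -1.6 -1.1 -0.9
```

drive_tool:
  plan: "-1 -20 0 20 -0.8 -0.5 -0.5;-1 -14 0 15 -0.5 -0.4 -0.3;-1 -4 0 4 0 0 0;-1 0 0 0 0 0 0"

```text
clock: 5.3
tcp_pos: [0.5596, 0.1511, 0.1602]
orientation: [-0.521, 0.717, -0.377, 0.271]
wrist_force: [-0.8, -0.6, -3.5]
finger_gap: 0.0271
```

```bash
python3 - <<'E'
from h import *
go(T(25,0,100),RT)
for n in('wrist','side','top'): grab(n,n+'3')
a,b,c=[load(n+'3')['p'] for n in('wrist','side','top')]
cv2.imwrite('pics/c3.png',np.vstack([np.hstack([cv2.resize(a,(400,300)),cv2.resize(b[170:320,195:395],(400,300))]),cv2.resize(c[130:280,150:350],(400,300)).repeat(2,1)[:,:800]])[:,:,::-1])
E
```

```text
t 5.3 tcp [559.6 151.1 160.2] F [-0.8 -0.6 -3.5] gap 27.1
shift [-0.4 -6.1  3.7] turn [ 0.15  0.09 -0.21]
1
   -0.4 -6.1 3.7 0.1 0.1 -0.2
```

View pics/c3.png

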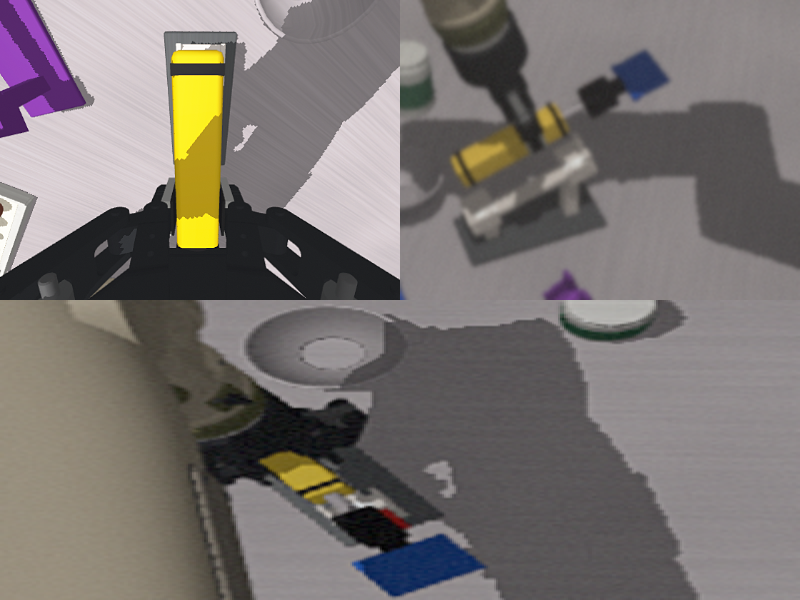

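```bash
python3 - <<'E'
from h import *
t=load('wrist3');P=cloud(t)*1000
L=np.stack([(P-O)@xt,(P-O)@yt,(P-O)@zt],-1)
ok=(P[...,2]>5)&(P[...,2]<16)&box(215,40,340,240)
ok=big(ok)
Q=P[ok];print('plate',ok.sum(),np.median(Q[:,2]))
e2=np.array([-np.cos(TH),-np.sin(TH)]);n2=np.array([-e2[1],e2[0]])
X=(Q[:,:2]-O[:2]); print('along',np.percentile(X@e2,[.5,2,98]).round(1),'across',np.percentile(X@n2,[.5,2,98,99.5]).round(1), cv2.minAreaRect(Q[:,:2].astype(np.float32)))
H,S,V=cv2.split(cv2.cvtColor(t['p'],cv2.COLOR_RGB2HSV))
w=(P[...,2]>28)&(P[...,2]<75)&(S<60)&(V>100)&box(215,40,340,110)
Q=L[w];print('lip',w.sum(),np.percentile(Q,[2,50,98],axis=0).round(1))
y=(H>18)&(H<38)&(S>110)&(P[...,2]>60)&box(200,50,350,365)
Q=L[y];print('body',np.percentile(Q,[1,50,99],axis=0).round(1))
E
```

```text
plate 4455 9.291476428480467
along [-84.6 -84.4  67.9] across [-35.6 -35.1  38.7  39.2] ((559.491455078125, 149.51528930664062), (168.3839874267578, 75.38334655761719), 34.36491775512695)
lip 550 [[-78.  -17.9  12.1]
 [-75.9   5.4  13.9]
 [-67.4  22.9  18.4]]
body [[-59.1 -13.7  94.5]
 [ -7.7  -0.3  97.9]
 [ 58.   13.4  99.4]]
```

```bash
sed -i 's/^O=np.array.*$/O=np.array([559.1,148.9,62.]); TH=np.radians(34.6); PH=np.radians(18)/' h.py; python3 - <<'E'
from h import *
go(T(25,0,45),RT)
E
```

```text
t 5.45 tcp [559.8 150.4 160.9] F [ 0.6 -0.  -2.7] gap 27.6
shift [ 1.  49.5  4.3] turn [ 0.09  0.11 -0.18]
1
   1.0 49.5 4.3 0.1 0.1 -0.2
```

drive_tool:
  plan: "-1 1 15 3 0 0 0;-1 0 15 1 0 0 0;-1 0 12 0 0 0 0;-1 0 6 0 0 0 0;-1 0 0 0 0 0 0"

```text
clock: 6.08
tcp_pos: [0.5499, 0.1406, 0.1108]
orientation: [-0.52, 0.716, -0.378, 0.272]
wrist_force: [-0.5, 0.1, -3.2]
finger_gap: 0.0269
```

```bash
python3 - <<'E'
from h import *
go(T(25,0,25),RT); print(loc(pose()[1]))
for n in('wrist','side','top'): grab(n,n+'4')
a,b,c=[load(n+'4')['p'] for n in('wrist','side','top')]
cv2.imwrite('pics/c4.png',np.vstack([np.hstack([cv2.resize(a,(400,300)),cv2.resize(b[170:320,195:395],(400,300))]),cv2.resize(c[170:270,180:313],(800,600))[0:300]])[:,:,::-1])
t=load('wrist4');P=cloud(t)*1000
L=np.stack([(P-O)@xt,(P-O)@yt,(P-O)@zt],-1)
H,S,V=cv2.split(cv2.cvtColor(t['p'],cv2.COLOR_RGB2HSV))
w=(P[...,2]>28)&(P[...,2]<75)&(S<60)&(V>100)&(abs(L[...,0]+76)<6)&(abs(L[...,1])<30)
Q=L[w];print('lip',w.sum(),np.percentile(Q,[2,50,98],axis=0).round(1))
y=(H>18)&(H<38)&(S>110)&(P[...,2]>50)&box(200,50,350,365)
Q=L[y];print('body',np.percentile(Q,[1,50,99],axis=0).round(1))
e2=np.array([-np.cos(TH),-np.sin(TH)]);n2=np.array([-e2[1],e2[0]])
ok=big((P[...,2]>5)&(P[...,2]<16)&box(200,20,360,240)); X=P[ok][:,:2]-O[:2]; print('plate along',np.percentile(X@e2,[.5,2]).round(1),'across',np.percentile(X@n2,[.5,2,98,99.5]).round(1))
E
```

```text
t 6.08 tcp [549.9 140.6 110.8] F [-0.5  0.1 -3.2] gap 26.9
shift [-1.6 17.6  1.8] turn [ 0.12 -0.08 -0.24]
1
   -1.6 17.6 1.8 0.1 -0.1 -0.2
[26.75596847  1.66043282 42.62649541]
lip 2244 [[-78.2 -20.    0.6]
 [-73.5   0.1  13.1]
 [-70.2  20.1  18.1]]
body [[-61.2 -12.4  43.2]
 [ -9.6   1.2  46.6]
 [ 56.   14.7  48.2]]
plate along [-84.5 -84.1] across [-37.4 -36.8  36.6  37.2]
```

View pics/c4.png

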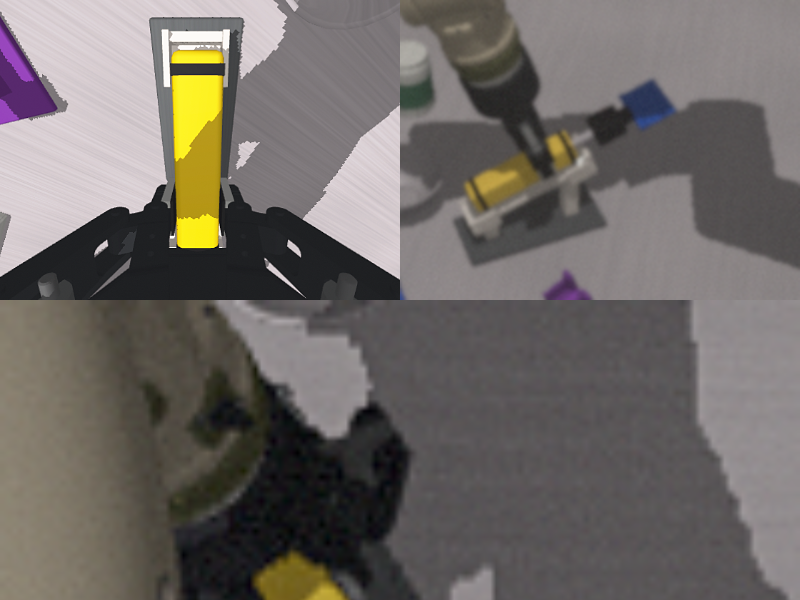

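drive_tool:
  plan: "-1 -1.2 4 0.5 0 0 0;-1 -0.4 5 0.5 0 0 0;-1 0 4 0 0 0 0;-1 0 1.5 0 0 0 0;-1 0 0 0 0 0 0"

```text
clock: 6.85
tcp_pos: [0.5474, 0.1406, 0.0974]
orientation: [-0.521, 0.715, -0.377, 0.273]
wrist_force: [0.5, -0.6, -3.3]
finger_gap: 0.0268
```

```bash
python3 - <<'E'
from h import *
go(T(25,0,25),RT); print(loc(pose()[1]))
E
```

```text
t 6.85 tcp [547.4 140.6  97.4] F [ 0.5 -0.6 -3.3] gap 26.8
shift [-0.1  4.2 -0.4] turn [-0.07 -0.06 -0.14]
1
   -0.1 4.2 -0.4 -0.1 -0.1 -0.1
[24.56373839  0.13993327 29.19094494]
```

drive_tool:
  plan: "-1 0 2 0 0 0 0;-1 0 1.5 0 0 0 0;-1 0 0 0 0 0 0"

```text
clock: 7.22
tcp_pos: [0.547, 0.1403, 0.0954]
orientation: [-0.522, 0.715, -0.377, 0.274]
wrist_force: [-0.5, 0.2, -3.0]
finger_gap: 0.027
```

```bash
python3 - <<'E'
from h import *
go(T(25,0,25),RT); print(loc(pose()[1]))
for n in('wrist','side'): grab(n,n+'5')
a,b=[load(n+'5')['p'] for n in('wrist','side')]
cv2.imwrite('pics/c5.png',np.hstack([cv2.resize(a,(400,300)),cv2.resize(b[170:320,195:395],(400,300))])[:,:,::-1])
t=load('wrist5');P=cloud(t)*1000
L=np.stack([(P-O)@xt,(P-O)@yt,(P-O)@zt],-1)
H,S,V=cv2.split(cv2.cvtColor(t['p'],cv2.COLOR_RGB2HSV))
w=(P[...,2]>28)&(P[...,2]<75)&(S<60)&(V>100)&(abs(L[...,0]+76)<10)&(abs(L[...,1])<30)
Q=L[w];print('lip',w.sum(),np.percentile(Q,[2,50,98],axis=0).round(1))
y=(H>18)&(H<38)&(S>110)&(P[...,2]>50)&box(200,50,350,365)
Q=L[y];print('body',np.percentile(Q,[1,50,99],axis=0).round(1))
E
```

```text
t 7.22 tcp [547.  140.3  95.4] F [-0.5  0.2 -3. ] gap 27.0
shift [-0.2  2.1 -0.6] turn [-0.18 -0.07 -0.1 ]
1
   -0.2 2.1 -0.6 -0.2 -0.1 -0.1
[24.44200115  0.25114157 27.13143195]
lip 3227 [[-78.1 -20.2   0.5]
 [-72.6   0.2  13.1]
 [-66.7  20.3  18.1]]
body [[-63.4 -13.8  27.9]
 [-12.   -0.2  31.3]
 [ 53.7  13.3  32.8]]
```

View pics/c5.png

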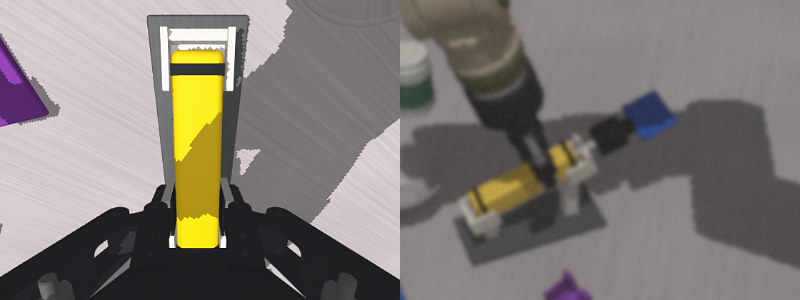

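drive_tool:
  plan: "-1 0 1.5 0 0 0 0;-1 0 1 0 0 0 0;-1 0 0.5 0 0 0 0"

```text
clock: 7.7
tcp_pos: [0.547, 0.1402, 0.0951]
orientation: [-0.522, 0.715, -0.376, 0.274]
wrist_force: [-0.1, 1.4, 2.3]
finger_gap: 0.027
```

```bash
python3 - <<'E'
from h import *
go(T(25,0,25),RT); print(loc(pose()[1]))
E
```

```text
t 7.7 tcp [547.  140.2  95.1] F [-0.1  1.4  2.3] gap 27.0
shift [-0.2  1.9 -0.6] turn [-0.33 -0.06 -0.04]
1
   -0.2 1.9 -0.6 -0.3 -0.1 -0.0
[24.4214067   0.24578976 26.88354015]
```

drive_tool:
  plan: "-0.2 0 0 0 0 0 0;0.2 0 0 0 0 0 0;0.6 0 0 0 0 0 0;0.6 0 0 0 0 0 0;0.8 0 -15 0 0 0 0;0.8 0 -25 0 0 0 0;0.8 0 -25 0 0 0 0;0.8 0 -10 0 0 0 0"

```text
clock: 8.7
tcp_pos: [0.5663, 0.1532, 0.1694]
orientation: [-0.522, 0.715, -0.376, 0.274]
wrist_force: [-0.7, -0.1, -0.4]
finger_gap: 0.077
```

```bash
python3 - <<'E'
from h import *
go(T(25,0,100),RT); print(loc(pose()[1]))
for n in('wrist','side','top'): grab(n,n+'6')
a,b,c=[load(n+'6')['p'] for n in('wrist','side','top')]
cv2.imwrite('pics/c6.png',np.vstack([np.hstack([cv2.resize(a,(400,300)),cv2.resize(b[170:320,195:395],(400,300))]),cv2.resize(c[170:320,180:380],(800,600))[0:300]])[:,:,::-1])
E
```

```text
t 8.7 tcp [566.3 153.2 169.4] F [-0.7 -0.1 -0.4] gap 77.0
shift [-0.6  4.8  0.2] turn [-0.23 -0.08 -0.06]
1
   -0.6 4.8 0.2 -0.2 -0.1 -0.1
[ 25.24962908   0.57724013 104.77461443]
```

View pics/c6.png

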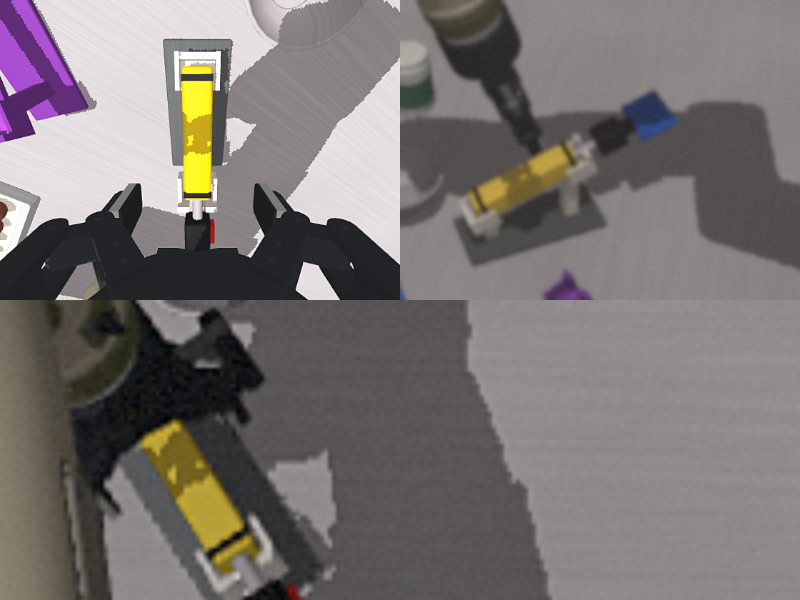

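```bash
python3 - <<'E'
from h import *
t=load('wrist6');P=cloud(t)*1000
L=np.stack([(P-O)@xt,(P-O)@yt,(P-O)@zt],-1)
H,S,V=cv2.split(cv2.cvtColor(t['p'],cv2.COLOR_RGB2HSV))
y=(H>18)&(H<38)&(S>110)&(P[...,2]>50)&box(240,80,310,290)
Q=L[y];print('body',np.percentile(Q,[.5,50,99.5],axis=0).round(1))
for a,b in((-60,-30),(-30,0),(0,30),(30,58)):
    k=(Q[:,0]>a)&(Q[:,0]<b);print(a,np.percentile(Q[k][:,1],[3,50,97]).round(1),np.median(Q[k][:,2]).round(1))
k=box(255,308,300,345)&(V<70)&(L[...,2]>10)&(L[...,2]<45);Q=L[k];print('collar',k.sum(),np.percentile(Q,[1,50,99],axis=0).round(1))
r=(((H<8)|(H>172))&(S>120)&box(285,300,310,350));Q=L[r];print('button',r.sum(),np.percentile(Q,[5,50,95],axis=0).round(1))
go(T(109,0,105),RT)
E
```

```text
body [[-64.1 -14.1  27.1]
 [ -7.4  -0.3  31. ]
 [ 62.5  13.5  32.8]]
-60 [-13.   -0.1  12.6] 31.0
-30 [-13.2  -0.2  12.7] 31.1
0 [-13.3  -0.3  12.7] 31.1
30 [-13.4  -0.4  12.4] 31.1
collar 1294 [[ 91.2 -13.7  22.9]
 [102.3  -0.5  30.9]
 [118.7  12.6  32.3]]
button 217 [[ 97.9  13.3  13.7]
 [104.   15.8  25. ]
 [117.8  18.2  29. ]]
t 8.85 tcp [565.5 152.9 167.7] F [ 1.  -0.2 -0.6] gap 76.9
shift [ -0.3  -2.4 -83.5] turn [-0.13 -0.08 -0.1 ]
2
   -0.1 -1.2 -41.8 -0.1 -0.0 -0.1
   -0.2 -1.1 -41.8 -0.1 -0.0 -0.1
```

drive_tool:
  plan: "1 0 0 -20 0 0 0;1 0 -1 -28 0 0 0;1 0 -1 -25 0 0 0;1 0 0 -8 0 0 0;1 0 0 0 0 0 0"

```text
clock: 9.48
tcp_pos: [0.4981, 0.1079, 0.1899]
orientation: [-0.519, 0.717, -0.379, 0.271]
wrist_force: [0.5, 0.2, -0.4]
finger_gap: 0.0855
```

```bash
python3 - <<'E'
from h import *
go(T(109.5,-.5,20),RT); print(loc(pose()[1]),monitor.get_state()['joint_pos'])
E
```

```text
t 9.47 tcp [498.1 107.9 189.9] F [ 0.5  0.2 -0.4] gap 85.5
shift [ 0.9 78.9  0.3] turn [ 0.3  -0.02 -0.32]
2
   0.4 39.5 0.2 0.2 -0.0 -0.2
   0.3 39.5 0.1 0.2 -0.0 -0.2
[109.42216701  -0.92561941  98.93114911] [ 0.13161844  0.45554383  0.05087353  1.4550155  -0.13837253  2.69063885]
```

drive_tool:
  plan: "1 0.5 18 0 0.1 0 -0.1;1 0.4 20 0 0.1 0 -0.1;1 0 18 0 0 0 0;1 0 12 0 0 0 0;1 0 5 0 0 0 0;1 0 2 0 0 0 0"

```text
clock: 10.22
tcp_pos: [0.4819, 0.0955, 0.1136]
orientation: [-0.521, 0.716, -0.377, 0.272]
wrist_force: [-1.3, -0.2, 0.1]
finger_gap: 0.0854
```

```bash
python3 - <<'E'
from h import *
go(T(109.5,-.5,20),RT); print(loc(pose()[1]))
E
```

```text
t 10.22 tcp [481.9  95.5 113.6] F [-1.3 -0.2  0.1] gap 85.4
shift [-0.6  0.  -4.3] turn [ 0.04  0.05 -0.1 ]
1
   -0.6 0.0 -4.3 0.0 0.1 -0.1
[1.05171524e+02 9.16395344e-02 2.00460123e+01]
```

drive_tool:
  plan: "1 -0.5 0 -3.5 0 0 0;1 0 0 -1 0 0 0;1 0 0 0 0 0 0"

```text
clock: 10.6
tcp_pos: [0.4788, 0.0936, 0.1161]
orientation: [-0.521, 0.716, -0.376, 0.273]
wrist_force: [-1.2, 0.2, -0.6]
finger_gap: 0.0856
```

```bash
python3 - <<'E'
from h import *
go(T(109.5,-.5,20),RT); print(loc(pose()[1]))
for n in('wrist','side'): grab(n,n+'7')
a,b=[load(n+'7')['p'] for n in('wrist','side')]
cv2.imwrite('pics/c7.png',np.hstack([cv2.resize(a,(400,300)),cv2.resize(b[170:320,195:395],(400,300))])[:,:,::-1])
E
```

```text
t 10.6 tcp [478.8  93.6 116.1] F [-1.2  0.2 -0.6] gap 85.6
shift [-0.4  1.3 -0.1] turn [-0.07  0.04 -0.05]
1
   -0.4 1.3 -0.1 -0.1 0.0 -0.0
[ 1.09432234e+02 -6.77106191e-02  2.12904072e+01]
```

View pics/c7.png

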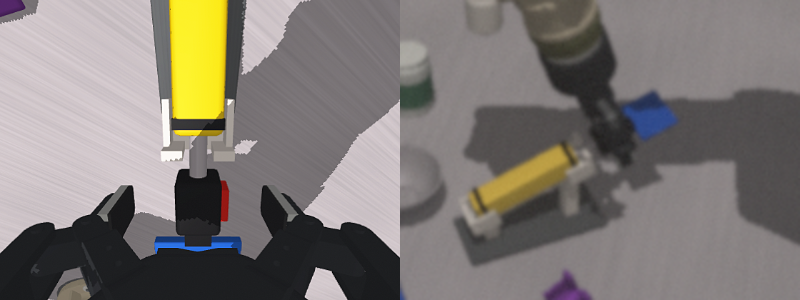

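drive_tool:
  plan: "0 -0.4 1 0 0 0 0;-0.3 0 0 0 0 0 0;-1 0 0 0 0 0 0;-1 0 0 0 0 0 0;-1 0 0 0 0 0 0;-1 0 0 0 0 0 0;-1 0 0 0 0 0 0"
  grip_force: 45

```text
clock: 11.58
tcp_pos: [0.4786, 0.094, 0.1154]
orientation: [-0.521, 0.716, -0.376, 0.273]
wrist_force: [-0.2, 0.2, 0.7]
finger_gap: 0.0271
```

```bash
python3 - <<'E'
from h import *
go(T(109.5,-.5,20),RT); print(loc(pose()[1]))
for n in('wrist','side'): grab(n,n+'8')
a,b=[load(n+'8')['p'] for n in('wrist','side')]
cv2.imwrite('pics/c8.png',np.hstack([cv2.resize(a,(400,300)),cv2.resize(b[170:320,195:395],(400,300))])[:,:,::-1])
E
```

```text
t 11.57 tcp [478.6  94.  115.4] F [-0.2  0.2  0.7] gap 27.1
shift [ 0.   0.7 -0.3] turn [-0.1   0.06 -0.03]
1
   0.0 0.7 -0.3 -0.1 0.1 -0.0
[109.21065696  -0.54267909  20.65688978]
```

View pics/c8.png

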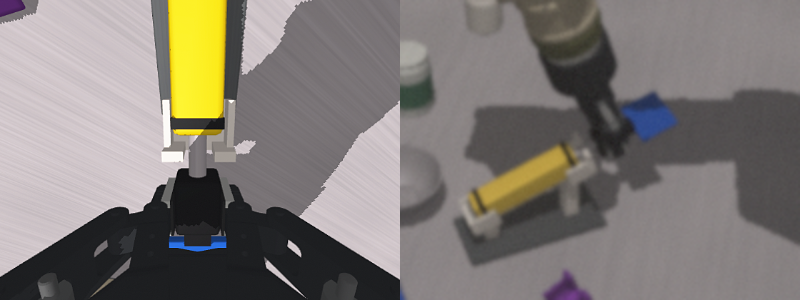

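drive_tool:
  plan: "-1 0 0 -6 0 0 0;-1 0 0 -10 0 0 0;-1 0 0 -12 0 0 0;-1 0 0 -12 0 0 0"

```text
clock: 12.18
tcp_pos: [0.4472, 0.0719, 0.1276]
orientation: [-0.523, 0.715, -0.375, 0.274]
wrist_force: [4.0, 2.1, -2.4]
finger_gap: 0.0273
```

```bash
python3 - <<'E'
from h import *
go(T(200,-.5,20.5),RT); print(loc(pose()[1]))
s,p,R=pose();F=np.array(s['wrist_force']);print('Floc',F@xt,F@yt,F@zt,s['joint_pos'])
grab('wrist','w9')
E
```

```text
t 12.18 tcp [447.2  71.9 127.6] F [ 4.   2.1 -2.4] gap 27.3
shift [ -0.4  -0.4 -50.5] turn [-0.32  0.06 -0.01]
1
   -0.4 -0.4 -50.5 -0.3 0.1 -0.0
[149.45186786  -0.18756094  20.37540498]
Floc -5.028864570286897 0.5590490721935613 -0.8979429921192763 [ 0.07652991  0.38117819 -0.22175098  1.2367754  -0.15330131  2.63402194]
```

View pics/w9.png

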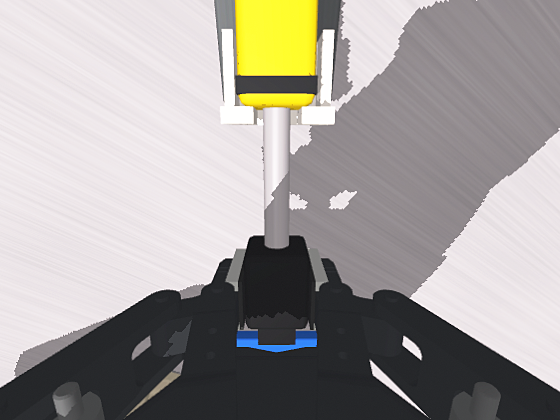

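drive_tool:
  plan: "-1 0 0 -10 0 0 0;-1 0 0 -10 0 0 0;-1 0 0 -10 0 0 0;-1 0 0 -8 0 0 0;-1 0 0 -4 0 0 0"

```text
clock: 12.85
tcp_pos: [0.4109, 0.0469, 0.1418]
orientation: [-0.522, 0.715, -0.375, 0.274]
wrist_force: [3.9, 2.9, -3.6]
finger_gap: 0.0274
```

```bash
python3 - <<'E'
from h import *
go(T(208,-.5,20.5),RT); print(loc(pose()[1]))
s,p,R=pose();F=np.array(s['wrist_force']);print('Floc',F@xt,F@yt,F@zt,s['joint_pos'])
E
```

```text
t 12.85 tcp [410.9  46.9 141.8] F [ 3.9  2.9 -3.6] gap 27.4
shift [ -0.3  -0.3 -12.3] turn [-0.32 -0.   -0.02]
1
   -0.3 -0.3 -12.3 -0.3 -0.0 -0.0
[195.72901293  -0.22723298  20.26768735]
Floc -5.707787648907083 -0.19573442862288343 -1.9751499653096338 [ 0.03081748  0.29520444 -0.30859031  1.2288016  -0.16517656  2.5904176 ]
```

drive_tool:
  plan: "-1 0 0 -4 0 0 0;-1 0 0 -3 0 0 0;-1 0 0 -2 0 0 0;-1 0 0 -1 0 0 0"

```text
clock: 13.35
tcp_pos: [0.4028, 0.0413, 0.1448]
orientation: [-0.523, 0.715, -0.375, 0.274]
wrist_force: [3.2, 3.2, -2.8]
finger_gap: 0.0274
```

```bash
python3 - <<'E'
from h import *
go(T(208,-.5,20.5),RT); print(loc(pose()[1]))
s,p,R=pose();F=np.array(s['wrist_force']);print('Floc',F@xt,F@yt,F@zt)
grab('wrist','w10')
E
```

```text
t 13.35 tcp [402.8  41.3 144.8] F [ 3.2  3.2 -2.8] gap 27.4
shift [-0.3 -0.4 -1.9] turn [-0.35  0.01 -0.02]
1
   -0.3 -0.4 -1.9 -0.3 0.0 -0.0
[206.07634467  -0.21152036  20.14062831]
Floc -5.087450539590786 -0.8086336662098724 -1.3426283534929795
```

View pics/w10.png

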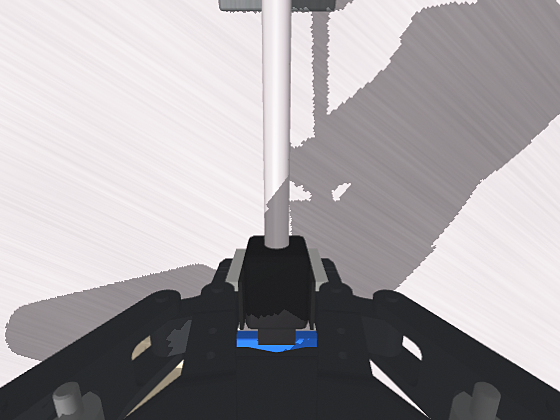

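drive_tool:
  plan: "-1 0 0 -1.5 0 0 0;-1 0 0 -1.5 0 0 0;-1 0 0 -1 0 0 0;-1 0 0 0 0 0 0"

```text
clock: 13.9
tcp_pos: [0.4007, 0.0398, 0.1456]
orientation: [-0.524, 0.714, -0.375, 0.275]
wrist_force: [3.5, 2.1, -4.4]
finger_gap: 0.0273
```

```bash
python3 - <<'E'
from h import *
go(T(208,-.5,20.5),RT); print(loc(pose()[1]))
s,p,R=pose();F=np.array(s['wrist_force']);print('Floc',F@xt,F@yt,F@zt)
for n in('side','top'): grab(n,n+'11')
b,c=[load(n+'11')['p'] for n in('side','top')]
cv2.imwrite('pics/c11.png',np.hstack([cv2.resize(b[170:320,195:395],(400,300)),cv2.resize(c[150:300,180:380],(400,300))])[:,:,::-1])
E
```

```text
t 13.9 tcp [400.7  39.8 145.6] F [ 3.5  2.1 -4.4] gap 27.3
shift [-0.4 -0.4  0.7] turn [-0.52  0.02 -0.04]
1
   -0.4 -0.4 0.7 -0.5 0.0 -0.0
[ 2.08713165e+02 -1.45381188e-01  2.01223343e+01]
Floc -5.219316204697274 0.23582198684114947 -2.9517488100579863
```

View pics/c11.png

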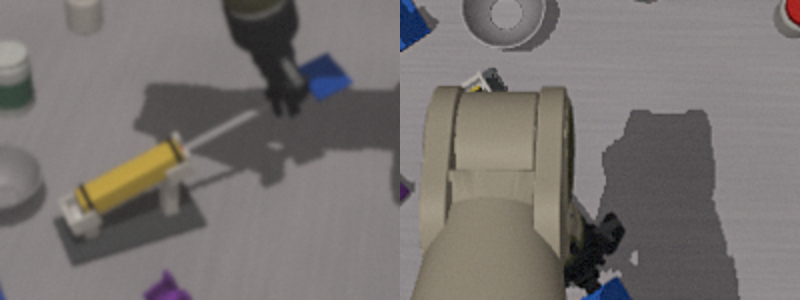

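```bash
python3 - <<'E'
from h import *
b=load('side11')['p']
cv2.imwrite('pics/c12.png',cv2.resize(b[200:300,215:345],None,fx=6,fy=6,interpolation=cv2.INTER_CUBIC)[:,:,::-1])
t=load('side11');P=cloud(t)*1000
L=np.stack([(P-O)@xt,(P-O)@yt,(P-O)@zt],-1)
H,S,V=cv2.split(cv2.cvtColor(t['p'],cv2.COLOR_RGB2HSV))
for tg in('side6','side8','side11'):
    t=load(tg);P=cloud(t)*1000;L=np.stack([(P-O)@xt,(P-O)@yt,(P-O)@zt],-1)
    H,S,V=cv2.split(cv2.cvtColor(t['p'],cv2.COLOR_RGB2HSV))
    y=(H>18)&(H<38)&(S>110)&box(215,225,300,290)&(abs(L[...,1])<30); Q=L[y];print(tg,y.sum(),np.percentile(Q,[2,50,98],axis=0).round(1))
    y=(H>100)&(H<130)&(S>110)&box(290,190,380,260)&(L[...,2]>-10); Q=L[y];print(' blade',y.sum(),np.percentile(Q,[2,50,98],axis=0).round(1))
E
```

```text
side6 798 [[-62.6 -16.8   6.3]
 [ -2.3 -10.7  27.4]
 [ 57.7  10.4  31.7]]
 blade 321 [[139.4 -30.8  13.5]
 [159.9  -6.8  17.2]
 [180.2  23.1  20.2]]
side8 797 [[-63.  -18.    5.4]
 [ -2.6 -11.7  27.5]
 [ 56.8   9.3  31.8]]
 blade 353 [[138.  -31.1  13.7]
 [158.5  -5.7  16.8]
 [181.1  24.4  20.1]]
side11 789 [[-54.1 -17.2   6. ]
 [  4.2 -11.4  27.7]
 [ 66.1   9.6  31.5]]
 blade 302 [[235.7 -32.5  13. ]
 [259.1  -8.   16.3]
 [278.1  23.5  20.3]]
```

View pics/c12.png

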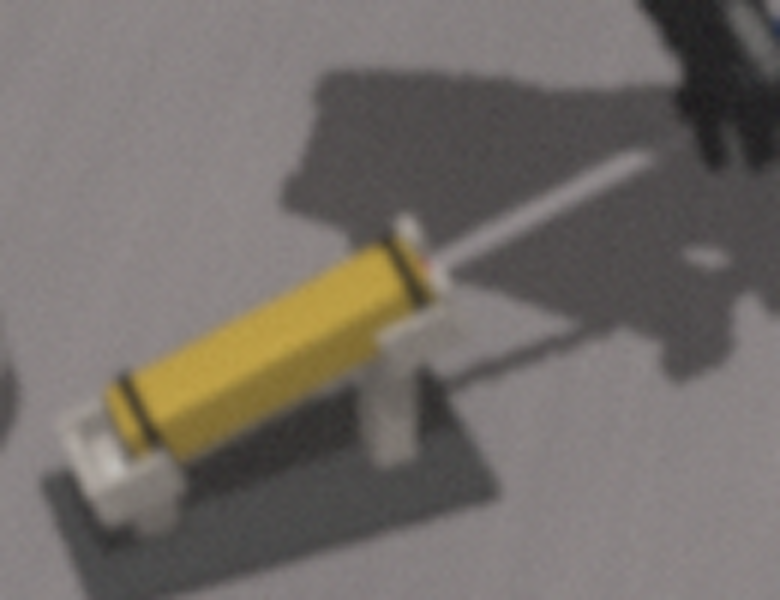

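drive_tool:
  plan: "-1 0 0 -1.5 0 0 0;-1 0 0 -1.5 0 0 0;-1 0 0 -1 0 0 0"

```text
clock: 14.38
tcp_pos: [0.4008, 0.0397, 0.1459]
orientation: [-0.527, 0.712, -0.374, 0.276]
wrist_force: [5.3, 4.6, -6.0]
finger_gap: 0.0275
```

```bash
python3 - <<'E'
from h import *
print(loc(pose()[1]))
s,p,R=pose();F=np.array(s['wrist_force']);print('Floc',F@xt,F@yt,F@zt,s['finger_gap'])
E
```

```text
[ 2.08860077e+02 -2.08990074e-02  2.03872360e+01]
Floc -8.438904350552129 -0.7539187624331228 -3.529217348268328 0.027501764078370416
```

drive_tool:
  plan: "-1 0 0 -2.5 0 0 0;-1 0 0.3 -2.5 -0.3 0 0;-1 0 0.3 -2.5 -0.3 0 0"

```text
clock: 14.75
tcp_pos: [0.401, 0.0394, 0.1464]
orientation: [-0.53, 0.71, -0.373, 0.276]
wrist_force: [9.8, 9.0, -9.1]
finger_gap: 0.0273
```

```bash
python3 - <<'E'
from h import *
go(T(209,0,20.3),RT);print(loc(pose()[1]))
s,p,R=pose();F=np.array(s['wrist_force']);print('Floc',F@xt,F@yt,F@zt,s['finger_gap'])
for n in('side','wrist','top'): grab(n,n+'13')
s,p,R=pose();F=np.array(s['wrist_force']);print('Floc',F@xt,F@yt,F@zt,loc(p))
b=load('side13')['p']
cv2.imwrite('pics/c13.png',np.hstack([cv2.resize(b[200:300,215:348],(400,300),interpolation=cv2.INTER_CUBIC),cv2.resize(load('wrist13')['p'],(400,300))])[:,:,::-1])
t=load('side13');P=cloud(t)*1000;L=np.stack([(P-O)@xt,(P-O)@yt,(P-O)@zt],-1)
H,S,V=cv2.split(cv2.cvtColor(t['p'],cv2.COLOR_RGB2HSV))
y=(H>18)&(H<38)&(S>110)&box(215,225,300,290)&(abs(L[...,1])<30); Q=L[y];print(y.sum(),np.percentile(Q,[2,50,98],axis=0).round(1))
for a,b in((-55,-20),(-20,20),(20,60)):
    k=(Q[:,0]>a)&(Q[:,0]<b);print(np.percentile(Q[k][:,2],90))
y=(H>100)&(H<130)&(S>110)&box(290,190,380,260)&(L[...,2]>-10); Q=L[y];print(' blade',y.sum(),np.percentile(Q,[2,50,98],axis=0).round(1))
t=load('top13');P=cloud(t)
for n,bb,z in(('bowl',(205,125,262,180),.03),('can',(285,115,320,155),.06),('jar',(365,138,400,172),.06)):
    m=big(box(*bb)&(P[...,2]>z)&(P[...,2]<.12)); print(n,cv2.minEnclosingCircle((P[m][:,:2]*1000).astype(np.float32)))
E
```

```text
t 14.75 tcp [401.   39.4 146.4] F [ 9.8  9.  -9.1] gap 27.3
shift [-0.3  0.6 -0. ] turn [-1.35  0.13 -0.16]
1
   -0.3 0.6 -0.0 -1.3 0.1 -0.2
[209.00594838   0.3236791   20.86781372]
Floc -15.374912027585427 -1.852557095548059 -4.5878057911960815 0.027314202242601997
Floc -15.25798918886001 -2.398974310249043 -4.74891259113755 [208.99924619   0.28787588  20.84533579]
788 [[-53.9 -17.7   5.1]
 [  4.2 -11.4  27.3]
 [ 66.    9.4  31.3]]
29.697912493797787
30.353285670867788
30.095831393223104
 blade 296 [[237.3 -30.9  13.4]
 [259.9  -7.2  17. ]
 [278.3  24.9  20.6]]
bowl ((718.9012451171875, 150.8296661376953), 55.22962951660156)
can ((766.6376953125, -28.194581985473633), 29.989757537841797)
jar ((722.805908203125, -228.77490234375), 27.102252960205078)
```

View pics/c13.png

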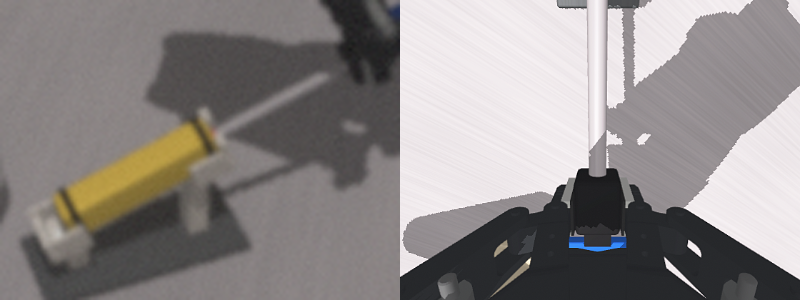

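```bash
python3 - <<'E'
from h import *
job.hand_in(); print(loc(pose()[1]))
E
```

```text
the job is handed in; nothing more can be done
the job is handed in; nothing more can be done
```

The scraper is seated in the white rest and was let go. I then squeezed the collar and pulled it to the second stop. I handed in at about 15 s, still holding the collar there.

- **Extension:** the collar moved about 99.5 mm: the body slid about 9 mm up against the end wall, and the other 90 mm or so was extension. At 209 mm along the trough it stopped moving while the pull rose from 5 N to 15 N, which marks the end stop.
- **Button:** the finger opening stayed at 27.3 mm. A 28 mm wide part reads about 27.0, so the button was fully in throughout.
- **Body in the rest:** in the last side view the yellow body still lies in the trough with its neck in the slot.
- **Bystanders:** the bowl, jar and can measured within about 1.5 mm of where they started, which is within the measuring noise.

Three checks were less clean:
- **Red band:** it showed only as a faint red spot at the slot, so full extension rests on travel and force.
- **Camera disagreement:** the top camera disagreed with the wrist camera by about 4 mm on the scraper and with the side camera by about 4 mm on the rest. I set the final lateral alignment from the wrist camera.
- **Tilt under load:** the tool pitched about 1.3° under the final pull.

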